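# Turn the whetstone over to its fine side and clamp it again

### The job

The coarse work on the knife is finished: take the whetstone out of its loosened holder, turn it over so that its cream fine side faces up, and lay it back flat in the holder between the two jaws. Then slide the loose jaw up until the stone is held snugly between both jaws. Stones chip, so set it down each time without letting it drop or topple over, and leave the other things on the worktop where they are.

Things in the scene. Friction and masses are not known exactly. Their poses are not given: they have to be found in the camera images.
- stone: combination whetstone, a bar 152 x 51 x 25 mm, 0.3 to 0.65 kg; one broad face and 14 mm below it brick red (coarse), the other 11 mm cream (fine). Origin at its centre; x along its length, y across its width, z out of the red face (so z points down when the job is done). At the start it lies red side up on the holder's bed. It can stand by itself on a 51 x 25 mm end
- holder: whetstone holder fixed to the worktop, 252 mm long: two steel rails (37 mm wide over both, top at 24 mm) on rubber cross feet (72 mm wide, 12 mm high), with a black rubber bed 116 x 42 mm, top at 30 mm; the stone overhangs it 4.5 mm each side, so fingers can pass beside it. Origin on the worktop under the middle of the seat; x runs lengthwise from fixed jaw (-x) to sliding jaw (+x)
- seat (a point): point on the holder where the centre of the clamped stone belongs, 42.5 mm above the worktop; axes as those of holder
- stop_face (a point): middle of the fixed jaw's rubber face (holder x = -76 mm, z = 36 mm), on which the stone's end bears. Each jaw is a steel block 66 mm wide, 18 mm thick with its rubber, z = 19 to 43 mm, with two side ears 5 mm thick that reach 14 mm past its face at z = 26 to 42 mm and take the stone's end between them: 56 mm apart on the fixed jaw, 58 mm on the sliding jaw
- jaw (a joint): travel of the sliding jaw towards the fixed jaw in m: 0 fully open (its face 30 mm from the end of a seated stone), 0.030 when it bears on a stone that bears on the fixed jaw; it slides stiffly (2.5 N) and stays where it is left; at the start 0 to 0.010
- jaw_back (a point): middle of the outer back face of the sliding jaw, 34 mm above the worktop, where it is pushed towards the fixed jaw (the back face reaches from 24 mm, the top of the rails, to 43 mm); holder x = 124 mm minus the joint value
- knife: cook's knife lying flat, 306 mm long, 33 mm wide, 15 mm high, black handle; origin at the bolster, blade along +x to 186 mm, handle to -120 mm; leave it alone
- mug: white mug, 83 mm wide, 86 mm high, with handle; origin under its middle; leave it alone
- bouillon: dark blue and yellow canister, 59 mm wide, 128 mm high; origin under its middle; leave it alone
- salt: salt shaker, 44 mm wide, 90 mm high; origin under its middle; leave it alone
- pepper: spice jar with black cap, 49 mm wide, 118 mm high; origin under its middle; leave it alone

How it is judged:
At the end, for the whole second after the job is handed in: The stone rests on the bed fine side up (level within 4 degrees, 4 mm in height), in line with the holder within 3.4 degrees, within 4 mm along and 5 mm across of its seat, with the sliding jaw closed on it to within 2.5 mm (joint over 0.0275) (angle between stone's own z axis and vertical above 3.07 rad and z of stone in the frame of seat between -0.004 and 0.004 m and y of stone in the frame of seat between -0.005 and 0.005 m and x of stone in the frame of seat between -0.004 and 0.004 m and angle between the x axis of stone and the x axis of holder, either way round below 0.06 rad and value of joint jaw above 0.0275 m and linear speed of stone below 0.02 m/s and angular speed of stone below 0.2 rad/s); the robot touches nothing.
It fails at once if the stone drops or topples over (it spins faster than 8 rad/s or moves faster than 1.2 m/s) (angular speed of stone above 8 rad/s or linear speed of stone above 1.2 m/s).
It fails at once if the knife, mug, canister, salt shaker or spice jar is moved by more than 30 mm (distance of any of knife, mug, bouillon, salt, pepper from where it was at the start of the episode above 0.03 m).
It also fails if it takes over 64 s, if anything falls off the work surface, if the arm or the gripper's body presses on something with over 40 N, if the wrist force passes 120 N, or if a joint passes its speed limit or range.

### The arm

A 6-joint arm with a two-finger parallel gripper is mounted at the origin on a cart in front of the work surface, level with it; the furniture and walls round the work are solid. World frame = base frame: x ahead of the robot, y to its left, z up, the work surface at z = 0. Lengths are in m, angles in rad, forces in N, time in s.
With the tool pointing down it reaches from about 0.4 to 0.825 m from the base axis. Payload 7 kg.
Tool frame: the origin (TCP) lies at the very end of the fingers, on their centre line; the grasp point (between the pads) lies 19 mm behind it (arm.grasp_offset is the distance from the TCP to the grasp point, in m); z points along the fingers, y is the line along which they close (so a half turn about z gives the same grasp; the last joint's range is limited). The gripper opens to 88 mm and grips with 3 to 60 N. Pads are 19 mm wide; open, the fingers measure 130 mm over their backs; the gripper's body (78 mm by 193 mm) begins 47 mm behind the grasp point.
Start: joints at [1.509, 0.359, 0.012, 0, -1.224, -0.288], TCP at [0.231, 0.634, 0.227] pointing down, gripper open.
Joint ranges: [-3.07, 3.07], [-1.43, 2.12], [-1.02, 1.25], [-3.03, 1.67], [-3.05, -0], [-3.03, 3.03]. Speed limits (rad/s): [2.39, 2.39, 3.01, 3.14, 3.14, 3.14].

### API

Orientations are given as [roll, pitch, yaw] about the fixed x, y, z axes, in that order (R = Rz(yaw) Ry(pitch) Rx(roll)).
In Python, from station import get_state, cams, arm, nets gives the robot as it stands.
- The arm moves only by the shell command python3 -m creep 'ROWS' [FORCE]. ROWS is a JSON object of lists of equal length, an entry for each row: "translation": the shift along the world's x, y, z in mm, a list of three; "spin": the turn about the world's z in rad; "gripper": the opening, from 0 (shut) to 1 (fully open). In form: {"translation": [[dx, dy, dz], ...], "spin": [spin, ...], "gripper": [gripper, ...]}. A call has 1 to 8 rows; each row shifts and turns the commanded pose from where the row before left it; what a row does not reach is not made up. A row lasts 1/10 s, in which the tool goes at most 50 mm and 8.59 degrees, less where a joint would pass 70% of its speed; a pose out of reach is approached as far as the arm can. A call is refused whole if a number of a shift passes 50 or a number of a turn 0.15, either way. A call with a gripper value outside its range is refused whole. The fingers move at their own pace and stop on an object; FORCE is the grip in N (left out, the last holds). Time passes only in rows, so rows that do not move let the fingers close. It gives the time, the measured TCP pose, the force, the opening and the grip force at its end, in the units of the state.
- get_state(): the state, without advancing time (a new reading comes with each control period).
- cams.grab_frame(name): name is "side" or "top"; returns a dict with "img" (400x640x3 uint8, red, green, blue), "mtx" (3x3 intrinsics, pixels), "R" (3x3) and "t" (3): a world point X has camera coordinates R X + t. Camera axes: x right, y down, z forward; pixel columns grow to the right and rows downward; lengths in m; the calibration is good to about 2 mm. A picture is of the moment at which its call begins. There is no depth.
- arm.job_done(): hands the job in; it is judged then, once.
Trained networks look in the newest picture that a camera, given by its name, has taken for a name from the list of things; names that differ only in an ending like _2 or _b are one class to them, and where a whole thing is asked for, a point or a joint stands for the part that bears it (a point fixed in the world has none). Each returns a list of dicts, best first, with "confidence" (0 to 1); they miss things now and then, are a little off and sometimes report something else, mostly with a low value. They report only what shows in the picture. A call takes as long as a camera call.
- nets.search_frame(camera, label): "centre" ([x, y, z] in m, in world coordinates, good to about 4 mm: the middle of the surface that is visible of it).
- nets.pinpoint(camera, label): "centre" ([x, y, z] in m, in world coordinates, good to about 4 mm: a listed point, or the origin of a listed thing).
The state is a dict: "t": time; "q": joint angles; "qd": joint speeds; "joint_efforts": joint torques, N m; "eef_pos": TCP position; "ee_rot": TCP orientation; "force": force on the tool from outside, world axes, zero at the start; "moment": the same for the moment, N m; "width": finger opening in m; "gripper_force": force on a finger pad.
Only numpy, scipy, OpenCV 4.12 (cv2) and the standard library are available. Lean on these libraries where they do the work, as an engineer would, in place of code of your own. Each camera call takes 0.05 s, during which the arm holds its last target. There are 200 camera calls.

## Working session

There is one attempt and no reset: what is moved stays moved. The work goes in short steps, Python scripts to look and compute and a shell command to move; the robot and the scene stay as the last step left them, time stands still between calls to the robot, and variables do not carry over. Pictures are saved under pics/ and viewed, at most 10 in all, crops included, and the job is handed in when it is done.

```bash
mkdir -p pics; cat > h.py <<'E'
import numpy as np, cv2
from station import get_state, cams, arm, nets
def proj(f,X):
    p=f["mtx"]@(f["R"]@np.array(X,float)+f["t"]); return p[:2]/p[2]
def onz(f,uv,z):
    c=-f["R"].T@f["t"]; d=f["R"].T@np.linalg.inv(f["mtx"])@np.array([uv[0],uv[1],1.]); return c+d*(z-c[2])/d[2]
def tri(fs,uvs):
    A=[];b=[]
    for f,uv in zip(fs,uvs):
        c=-f["R"].T@f["t"]; d=f["R"].T@np.linalg.inv(f["mtx"])@np.array([uv[0],uv[1],1.]); d/=np.linalg.norm(d)
        P=np.eye(3)-np.outer(d,d); A.append(P); b.append(P@c)
    return np.linalg.lstsq(np.vstack(A),np.hstack(b),rcond=None)[0]
def save(name,f): cv2.imwrite(f"pics/{name}.png",f["img"][:,:,::-1])
E
python3 - <<'E'
from h import *
for c in ("top","side"):
    f=cams.grab_frame(c); save(c+"0",f); print(c,"cam at",(-f["R"].T@f["t"]).round(3))
    for l in ["stone","holder","seat","stop_face","jaw_back","knife","mug","bouillon","salt","pepper"]:
        r=nets.pinpoint(c,l)[:1]
        print(l,[(np.round(x["centre"],3).tolist(),round(x["confidence"],2)) for x in r])
s=get_state(); print(s["t"],s["eef_pos"],s["ee_rot"],s["width"])
E
```

```text
top cam at [0.388 0.246 1.35 ]
stone [([0.44, 0.193, 0.043], 0.71)]
holder []
seat [([0.651, 0.211, -0.003], 0.39)]
stop_face [([0.412, 0.114, 0.04], 0.78)]
jaw_back [([0.492, 0.304, 0.034], 0.5)]
knife [([0.648, 0.212, 0.001], 0.87)]
mug [([0.778, 0.163, -0.004], 0.87)]
bouillon [([0.8, 0.022, -0.002], 0.56)]
salt [([0.675, 0.444, -0.004], 0.72)]
pepper [([0.612, 0.419, 0.004], 0.6)]
side cam at [0.563 1.123 0.8  ]
stone []
holder []
seat []
stop_face [([0.415, 0.118, 0.039], 0.96)]
jaw_back [([0.488, 0.301, 0.035], 0.8)]
knife [([0.651, 0.209, 0.002], 0.88)]
mug []
bouillon [([0.802, 0.02, 0.002], 0.58)]
salt [([0.676, 0.445, 0.0], 0.65)]
pepper [([0.612, 0.419, 0.002], 0.55)]
1.1 [0.23132905 0.63406855 0.22655776] [ 3.14154938e+00  2.55820848e-06 -3.49802706e-01] 0.08753730578958595
```

View pics/top0.png

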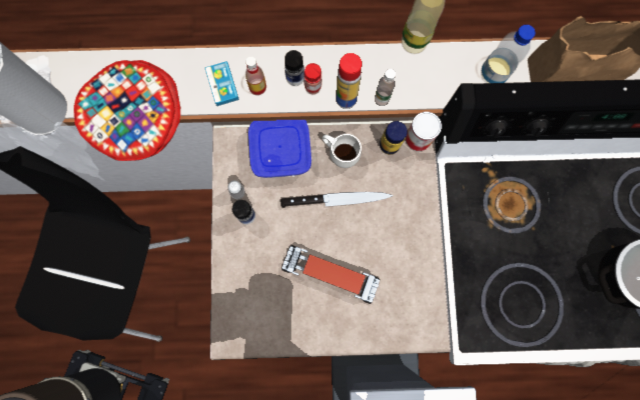

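View pics/side0.png

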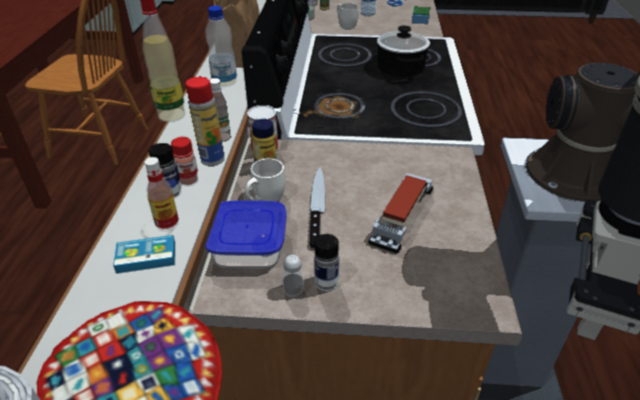

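The top picture shows the red stone at about (335,275) px. The fixed jaw is on the right at (371,289) and the open sliding jaw on the left at (293,259). The knife lies above at (335,200) and the pepper and salt stand at (240,205). In the side picture the stone is at (405,197). The worktop in front of the sliding jaw is free. Next I'll segment the red face in both views.

```bash
python3 - <<'E'
from h import *
fs={c:cams.grab_frame(c) for c in("top","side")}
cn={}
for c,roi in(("top",(230,320,280,400)),("side",(160,240,360,450))):
    f=fs[c]; hsv=cv2.cvtColor(f["img"],cv2.COLOR_RGB2HSV)
    m=cv2.inRange(hsv,(0,110,60),(14,255,255))|cv2.inRange(hsv,(172,110,60),(180,255,255)); z=np.zeros_like(m); r=roi; z[r[0]:r[1],r[2]:r[3]]=m[r[0]:r[1],r[2]:r[3]]
    k=max(cv2.findContours(z,0,1)[0],key=cv2.contourArea)
    M=cv2.moments(k); uv=(M["m10"]/M["m00"],M["m01"]/M["m00"]); cn[c]=uv
    # map contour to z=.055
    P=np.array([onz(f,p[0],.055)[:2] for p in k],np.float32)
    print(c,uv,cv2.contourArea(k),"rect@z.055",cv2.minAreaRect(P*1000))
print("tri centroid",tri([fs["top"],fs["side"]],[cn["top"],cn["side"]]))
S=[];J=[]
for i in range(4):
  for c in("top","side"):
    cams.grab_frame(c)
    for l,L in(("stop_face",S),("jaw_back",J)):
        r=nets.pinpoint(c,l)
        if r and r[0]["confidence"]>.4:L.append(r[0]["centre"])
S=np.median(S,0);J=np.median(J,0);d=(J-S)[:2];n=np.linalg.norm(d);u=d/n
print("stop",S,"back",J,"len",n,"yaw",np.degrees(np.arctan2(*u[::-1])),"seat",S[:2]+.076*u)
print(get_state()["t"])
E
```

```text
top (333.78101449275357, 273.9221739130435) 1150.0 rect@z.055 ((444.84771728515625, 193.71572875976562), (153.53599548339844, 51.23634719848633), 67.49982452392578)
side (404.7675635276532, 197.2718609865471) 892.0 rect@z.055 ((445.9163513183594, 200.43638610839844), (153.76873779296875, 51.9585075378418), 67.33514404296875)
tri centroid [0.44526067 0.19315206 0.04668882]
stop [0.4158  0.1151  0.03725] back [0.4902  0.2998  0.03365] len 0.19912169645721678 yaw 68.05966601975815 seat [0.4441967  0.18559558]
2.4
```

```bash
python3 -m creep '{"translation":[[19,-33,0],[19,-33,0],[19,-33,0],[19,-33,0],[19,-33,0],[19,-33,0],[19,-33,0],[19,-33,0]],"spin":[-0.135,-0.135,-0.135,-0.135,-0.135,-0.135,-0.135,-0.135],"gripper":[1,1,1,1,1,1,1,1]}' 20
python3 -m creep '{"translation":[[19,-33,-20],[20,-34,-20],[20,-34,-20],[20,-34,-20],[0,0,0],[0,0,0]],"spin":[-0.135,-0.135,-0.135,-0.13,0,0],"gripper":[1,1,1,1,1,1]}'
```

```text
t: 3.2
eef_pos: [0.3839, 0.3687, 0.2269]
ee_rot: [-3.141, 0.0, -1.435]
force: [0.5, 0.2, -1.0]
width: 0.0877
gripper_force: 0.0
t: 3.8
eef_pos: [0.4627, 0.2342, 0.1464]
ee_rot: [3.142, -0.001, -1.966]
force: [-0.1, 1.0, -0.1]
width: 0.088
gripper_force: 0.0
```

```bash
python3 -m creep '{"translation":[[0,1,-25],[0,0,-25],[0,0,-25],[0,0,-20],[0,0,-17],[0,0,-10],[0,0,0]],"spin":[0,0,0,0,0,0,0],"gripper":[1,1,1,1,1,1,1]}' 20
python3 -m creep '{"translation":[[0,0,0],[0,0,0],[0,0,0],[0,0,0],[0,0,0],[0,0,0],[0,0,0],[0,0,0]],"spin":[0,0,0,0,0,0,0,0],"gripper":[0.5,0.4,0.3,0.3,0.3,0.3,0.3,0.3]}' 20
python3 - <<'E'
from h import *
f=cams.grab_frame("side"); cv2.imwrite("pics/s1.png",cv2.resize(f["img"][130:280,330:490,::-1],None,fx=4,fy=4))
import numpy as np
# arc about bed edge: grip vector (L,h)
L,h=.112,.0125
th=np.radians(np.arange(0,91,7.5)); p=np.c_[L*np.cos(th)-h*np.sin(th),L*np.sin(th)+h*np.cos(th)]*1000
u=np.array([np.cos(np.radians(67.5)),np.sin(np.radians(67.5))])
d=np.diff(p,axis=0); print(np.c_[d[:,:1]*u,d[:,1]].round(1).tolist())
E
```

```text
t: 4.5
eef_pos: [0.4618, 0.2367, 0.024]
ee_rot: [3.141, -0.001, -1.963]
force: [-0.3, -0.3, 1.3]
width: 0.0876
gripper_force: 0.0
t: 5.3
eef_pos: [0.4625, 0.2362, 0.0249]
ee_rot: [-3.141, 0.0, -1.965]
force: [-0.7, 0.3, 4.9]
width: 0.051
gripper_force: 20.0
[[-1.0, -2.4, 14.5], [-1.7, -4.1, 14.0], [-2.4, -5.8, 13.3], [-3.0, -7.3, 12.4], [-3.6, -8.8, 11.3], [-4.2, -10.1, 9.9], [-4.6, -11.2, 8.4], [-5.0, -12.1, 6.8], [-5.3, -12.8, 5.0], [-5.5, -13.3, 3.2], [-5.6, -13.6, 1.3], [-5.6, -13.6, -0.7]]
```

View pics/s1.png

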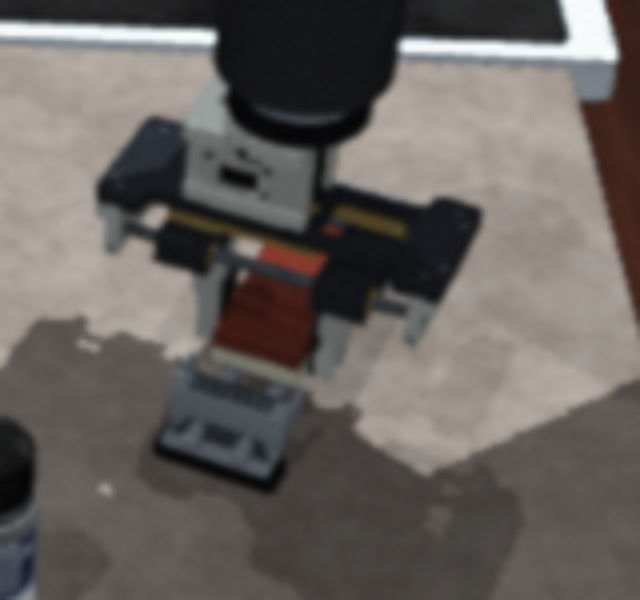

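The picture shows the fingers astride the stone near the sliding-jaw end, at about (270,320) in the crop. The grip reads 51 mm wide and 20 N. Next I'll start the tilt arc slowly.

```bash
python3 -m creep '{"translation":[[0,-1,7],[-1,-1,7],[-1,-2,7],[-1,-2,7],[-1,-3,7],[-1,-3,6],[-1,-4,6],[-2,-4,6]],"spin":[0,0,0,0,0,0,0,0],"gripper":[0.3,0.3,0.3,0.3,0.3,0.3,0.3,0.3]}' 20
python3 - <<'E'
from h import *
f=cams.grab_frame("side"); cv2.imwrite("pics/s2.png",cv2.resize(f["img"][130:280,330:490,::-1],None,fx=4,fy=4))
E
```

```text
t: 6.15
eef_pos: [0.4542, 0.2157, 0.0781]
ee_rot: [3.142, 0.0, -1.965]
force: [0.4, -0.6, -3.8]
width: 0.0509
gripper_force: 20.0
```

View pics/s2.png

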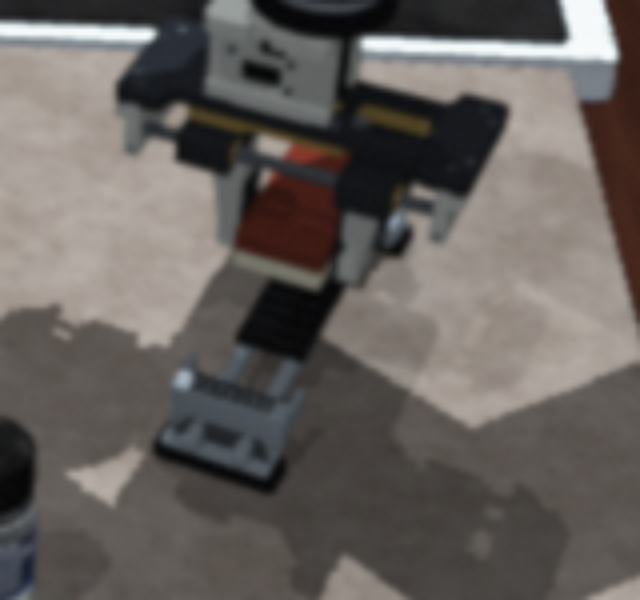

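```bash
python3 - <<'E'
from h import *
s=get_state(); print(s["force"],s["moment"])
import sys
u=np.array([.383,.924,0]);v=np.array([-.924,.383,0]);k=np.array([0,0,1.])
g=np.array(s["eef_pos"])+[0,0,.019]
f=cams.grab_frame("top"); s2=cams.grab_frame("side")
hulls={}
for c,f in(("top",f),("side",s2)):
    img=f["img"]; hsv=cv2.cvtColor(img,cv2.COLOR_RGB2HSV)
    m=(cv2.inRange(hsv,(0,90,30),(14,255,255))|cv2.inRange(hsv,(170,90,30),(180,255,255)))>0
    c0=proj(f,g-.045*u); yy,xx=np.mgrid[:400,:640]; m&=np.hypot(xx-c0[0],yy-c0[1])<60
    print(c,"red px",m.sum(),np.percentile(xx[m],[2,50,98]),np.percentile(yy[m],[2,50,98]))
    for th in range(0,60,10):
        t=np.radians(th); a=u*np.cos(t)+k*np.sin(t); n=-u*np.sin(t)+k*np.cos(t)
        ctr=g-.045*a
        P=np.array([proj(f,ctr+a*x+v*y+n*z) for x in(-.076,.076) for y in(-.0255,.0255) for z in(-.0015,.0125)],np.float32)
        z=np.zeros((400,640),np.uint8); cv2.fillConvexPoly(z,cv2.convexHull(P).astype(np.int32),1)
        print(th,"red inside",(m&(z>0)).sum(),"of",m.sum(),"hull area",z.sum(), "Bend",proj(f,ctr-.076*a+.0125*n).round())
E
```

```text
[-0.84573248 -0.13671394 -3.25088156] [ 0.02266361 -0.01204041 -0.0027231 ]
top red px 518 [345.34 361.   373.  ] [272.   284.   294.66]
0 red inside 514 of 518 hull area 1423 Bend [372. 287.]
10 red inside 491 of 518 hull area 1341 Bend [371. 287.]
20 red inside 446 of 518 hull area 1318 Bend [369. 287.]
30 red inside 381 of 518 hull area 1224 Bend [366. 286.]
40 red inside 275 of 518 hull area 1113 Bend [361. 285.]
50 red inside 158 of 518 hull area 949 Bend [356. 283.]
side red px 533 [390.64 404.   415.  ] [166.64 183.   195.  ]
0 red inside 530 of 533 hull area 1162 Bend [422. 153.]
10 red inside 491 of 533 hull area 981 Bend [421. 160.]
20 red inside 419 of 533 hull area 728 Bend [419. 168.]
30 red inside 292 of 533 hull area 477 Bend [417. 176.]
40 red inside 196 of 533 hull area 319 Bend [415. 185.]
50 red inside 366 of 533 hull area 547 Bend [413. 193.]
```

The picture shows the stone lifted level, at about (290,220) in the crop. At 20 N the pads hold it rigid. I'll set it back and repeat with a lighter grip so it pivots.

```bash
python3 -m creep '{"translation":[[2,4,-6],[1,4,-6],[1,3,-6],[1,3,-7],[1,2,-7],[1,2,-7],[1,1,-7],[0,1,-6]],"spin":[0,0,0,0,0,0,0,0],"gripper":[0.3,0.3,0.3,0.3,0.3,0.3,0.3,0.3]}' 20
python3 -m creep '{"translation":[[0,0,-1],[0,0,0],[0,0,0],[0,0,0]],"spin":[0,0,0,0],"gripper":[0.3,0.3,0.3,0.3]}' 7
python3 -m creep '{"translation":[[0,0,4],[0,0,4],[0,-1,4],[0,-1,4],[0,0,0],[0,0,0]],"spin":[0,0,0,0,0,0],"gripper":[0.3,0.3,0.3,0.3,0.3,0.3]}' 7
cat > tilt.py <<'E'
from h import *
# best-fit tilt of the stone about the grip, from red mask in both views; fingers hide part, so score IoU on region not under gripper
def est(off=.045,sl=(0,),rng=range(-10,185,5),verbose=True):
    s=get_state(); g=np.array(s["eef_pos"])+[0,0,.019]
    yaw=s["ee_rot"][2]+np.pi; u=np.array([np.cos(yaw),np.sin(yaw),0]);v=np.array([-u[1],u[0],0]);k=np.array([0,0,1.])
    fs={c:cams.grab_frame(c) for c in("top","side")}; tot=[]
    ms={}
    for c,f in fs.items():
        hsv=cv2.cvtColor(f["img"],cv2.COLOR_RGB2HSV)
        m=(cv2.inRange(hsv,(0,90,30),(14,255,255))|cv2.inRange(hsv,(170,90,30),(180,255,255)))>0
        c0=proj(f,g); yy,xx=np.mgrid[:400,:640]; ms[c]=m&(np.hypot(xx-c0[0],yy-c0[1])<75)
    for th in rng:
        t=np.radians(th); a=u*np.cos(t)+k*np.sin(t); n=-u*np.sin(t)+k*np.cos(t); ctr=g-off*a
        r=[];
        for c,f in fs.items():
            P=np.array([proj(f,ctr+a*x+v*y+n*z) for x in(-.076,.076) for y in(-.0255,.0255) for z in(-.0015,.0125)],np.float32)
            z=np.zeros((400,640),np.uint8); cv2.fillConvexPoly(z,cv2.convexHull(P).astype(np.int32),1)
            m=ms[c]; r+=[(m&(z>0)).sum()/max(1,m.sum())]
        tot.append((sum(r),th,[round(float(x),2) for x in r]))
    print("red px",{c:int(m.sum()) for c,m in ms.items()}); print(sorted(tot)[::-1][:4]); print(s["force"].round(1) if hasattr(s["force"],"round") else s["force"],s["eef_pos"])
    return fs
E
python3 - <<'E'
from tilt import *
fs=est(); cv2.imwrite("pics/s3.png",cv2.resize(fs["side"]["img"][130:280,330:490,::-1],None,fx=4,fy=4))
E
```

```text
t: 7.1
eef_pos: [0.4624, 0.2361, 0.0248]
ee_rot: [3.142, -0.0, -1.965]
force: [-0.9, -1.2, 7.6]
width: 0.0507
gripper_force: 20.0
t: 7.5
eef_pos: [0.4624, 0.2361, 0.0248]
ee_rot: [-3.141, 0.0, -1.965]
force: [-0.3, 0.0, -3.5]
width: 0.0508
gripper_force: 7.0
t: 8.1
eef_pos: [0.4626, 0.2343, 0.0409]
ee_rot: [-3.141, 0.001, -1.965]
force: [0.3, 0.1, -2.2]
width: 0.0509
gripper_force: 7.0
red px {'top': 568, 'side': 484}
[(np.float64(1.946571993947154), 5, [0.95, 1.0]), (np.float64(1.9398352927482247), 0, [0.94, 1.0]), (np.float64(1.9357030613432662), 10, [0.94, 0.99]), (np.float64(1.931338028169014), -5, [0.93, 1.0])]
[ 0.3  0.1 -2.2] [0.46260572 0.23431985 0.04091162]
```

```bash
python3 -m creep '{"translation":[[-1,-2,7],[-1,-2,7],[-1,-3,7],[-1,-3,7],[-2,-4,6],[-1,-4,6],[-2,-4,6],[-2,-4,6]],"spin":[0,0,0,0,0,0,0,0],"gripper":[0.3,0.3,0.3,0.3,0.3,0.3,0.3,0.3]}' 7
python3 - <<'E'
from tilt import *
fs=est(); cv2.imwrite("pics/s3.png",cv2.resize(fs["side"]["img"][130:280,330:490,::-1],None,fx=4,fy=4))
E
```

```text
t: 9.0
eef_pos: [0.452, 0.2088, 0.0937]
ee_rot: [-3.141, 0.003, -1.964]
force: [0.1, 3.8, -0.3]
width: 0.0507
gripper_force: 7.0
red px {'top': 275, 'side': 161}
[(np.float64(1.8436589497459064), 25, [0.99, 0.85]), (np.float64(1.836386222473179), 30, [0.99, 0.85]), (np.float64(1.818204404291361), 15, [0.97, 0.85]), (np.float64(1.8036589497459063), 20, [0.95, 0.85])]
[ 0.1  3.8 -0.3] [0.45203852 0.20882501 0.09370584]
```

View pics/s3.png

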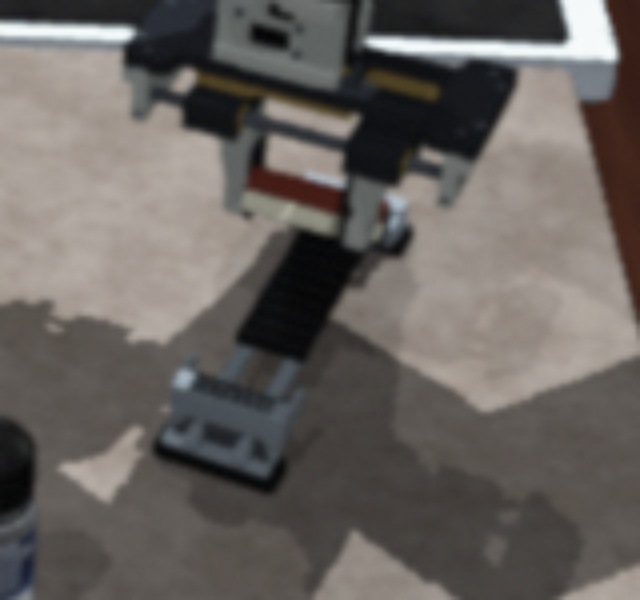

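The picture shows the stone pivoting: the near end is up, the cream edge shows at about (295,215) in the crop and the far end is still down. I'll continue the arc.

```bash
python3 -m creep '{"translation":[[-1,-3,5],[-1,-4,5],[-2,-4,4],[-2,-4,4],[-2,-4,3],[-2,-5,3],[-2,-5,3],[-2,-5,2]],"spin":[0,0,0,0,0,0,0,0],"gripper":[0.3,0.3,0.3,0.3,0.3,0.3,0.3,0.3]}' 7
python3 -m creep '{"translation":[[-2,-5,2],[-2,-5,2],[-2,-5,2],[-2,-5,1],[-1,-4,1],[-1,-3,1],[-1,-2,1],[0,0,0]],"spin":[0,0,0,0,0,0,0,0],"gripper":[0.3,0.3,0.3,0.3,0.3,0.3,0.3,0.3]}' 7
python3 - <<'E'
from tilt import *
fs=est(); cv2.imwrite("pics/s4.png",cv2.resize(fs["side"]["img"][110:260,330:490,::-1],None,fx=4,fy=4))
E
```

```text
t: 9.9
eef_pos: [0.4387, 0.1754, 0.1231]
ee_rot: [-3.14, 0.004, -1.964]
force: [-0.6, 7.8, 7.3]
width: 0.0511
gripper_force: 7.0
t: 10.7
eef_pos: [0.4268, 0.1454, 0.1326]
ee_rot: [-3.141, 0.002, -1.965]
force: [-0.9, 4.7, 6.9]
width: 0.0511
gripper_force: 7.0
red px {'top': 0, 'side': 767}
[(np.float64(0.13298565840938723), 95, [0.0, 0.13]), (np.float64(0.13298565840938723), 85, [0.0, 0.13]), (np.float64(0.13298565840938723), 80, [0.0, 0.13]), (np.float64(0.13298565840938723), 75, [0.0, 0.13])]
[-0.9  4.7  6.9] [0.42678486 0.14542767 0.13262466]
```

View pics/s4.png

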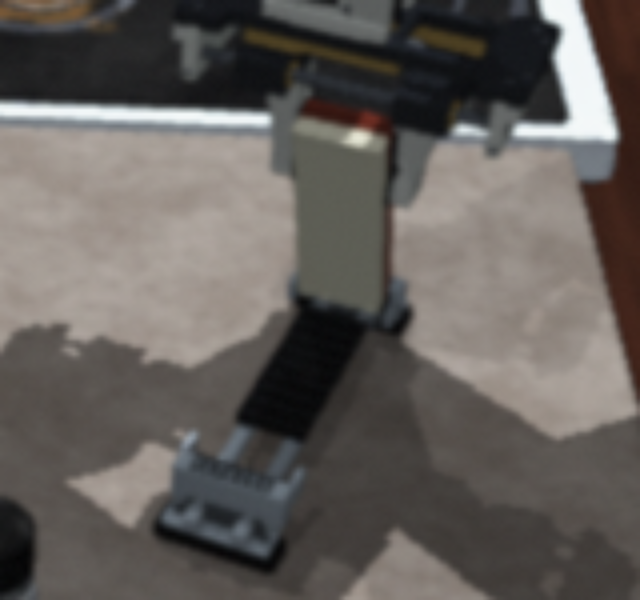

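The picture shows the stone almost upright, cream face towards the camera. Its corners in the crop are about (296,120), (388,150), (300,300) and (380,312), and its foot is by the fixed jaw. I'll compare these corners with the projection to get the tilt.

```bash
python3 - <<'E'
from h import *
s=get_state(); g=np.array(s["eef_pos"])+[0,0,.019]; f=cams.grab_frame("side")
u=np.array([.383,.924,0]);v=np.array([-.924,.383,0]);k=np.array([0,0,1.])
for off in(.045,):
  for th in range(70,101,5):
    t=np.radians(th);a=u*np.cos(t)+k*np.sin(t); n=-u*np.sin(t)+k*np.cos(t);c=g-off*a
    e=c-.076*a+.0125*n
    print(th,[((proj(f,c+a*x+v*y-n*.0125)-[330,110])*4).round().tolist() for x in(.076,-.076) for y in(-.0255,.0255)],"redBedge x_h,z",((e-[.4442,.1856,0])@u).round(3),e[2].round(3))
E
```

```text
70 [[295.0, 123.0], [384.0, 146.0], [301.0, 278.0], [382.0, 302.0]] redBedge x_h,z -0.097 0.042
75 [[296.0, 118.0], [386.0, 141.0], [295.0, 290.0], [376.0, 314.0]] redBedge x_h,z -0.087 0.038
80 [[298.0, 113.0], [388.0, 136.0], [289.0, 302.0], [370.0, 325.0]] redBedge x_h,z -0.077 0.035
85 [[300.0, 108.0], [390.0, 132.0], [283.0, 312.0], [364.0, 336.0]] redBedge x_h,z -0.067 0.032
90 [[302.0, 104.0], [391.0, 127.0], [276.0, 321.0], [358.0, 345.0]] redBedge x_h,z -0.056 0.031
95 [[304.0, 100.0], [393.0, 123.0], [271.0, 329.0], [353.0, 353.0]] redBedge x_h,z -0.046 0.03
100 [[306.0, 97.0], [395.0, 120.0], [265.0, 335.0], [348.0, 360.0]] redBedge x_h,z -0.035 0.03
```

```bash
python3 -m creep '{"translation":[[0,0,0],[0,0,4],[1,2,8],[1,2,10],[0,0,8],[0,0,0]],"spin":[0,0,0,0,0,0],"gripper":[0.3,0.3,0.3,0.3,0.3,0.3]}' 12
python3 -m creep '{"translation":[[3,7,0],[5,13,0],[6,14,0],[6,15,0],[6,15,0],[6,15,0],[6,14,0],[4,8,0]],"spin":[0,0,0,0,0,0,0,0],"gripper":[0.3,0.3,0.3,0.3,0.3,0.3,0.3,0.3]}' 12
python3 -m creep '{"translation":[[0,0,0],[0,0,0],[0,0,-8],[0,0,-8],[0,0,-6],[0,0,-3],[0,0,-2],[0,0,0]],"spin":[0,0,0,0,0,0,0,0],"gripper":[0.3,0.3,0.3,0.3,0.3,0.3,0.3,0.3]}' 12
python3 - <<'E'
from h import *
s=get_state(); g=np.array(s["eef_pos"])+[0,0,.019]; f=cams.grab_frame("side"); o=np.array([310,110])
cv2.imwrite("pics/s5.png",cv2.resize(f["img"][110:260,310:470,::-1],None,fx=4,fy=4))
u=np.array([.383,.924,0]);v=np.array([-.924,.383,0]);k=np.array([0,0,1.]);print("grip x_h",(g-[.4442,.1856,0])@u)
for th in range(65,101,5):
    t=np.radians(th);a=u*np.cos(t)+k*np.sin(t); n=-u*np.sin(t)+k*np.cos(t);c=g-.045*a
    e=c-.076*a-.0125*n
    print(th,[((proj(f,c+a*x+v*y-n*.0125)-o)*4).round().tolist() for x in(.076,-.076) for y in(-.0255,.0255)],"creamBedge x_h,z",((e-[.4442,.1856,0])@u).round(3),e[2].round(3))
E
```

```text
t: 11.45
eef_pos: [0.4289, 0.1495, 0.1629]
ee_rot: [-3.141, 0.002, -1.965]
force: [0.5, -0.8, -3.7]
width: 0.0513
gripper_force: 12.0
t: 12.25
eef_pos: [0.471, 0.2517, 0.1613]
ee_rot: [-3.142, -0.0, -1.964]
force: [0.0, 0.3, -4.1]
width: 0.0514
gripper_force: 12.0
t: 13.05
eef_pos: [0.4703, 0.25, 0.1343]
ee_rot: [3.141, -0.0, -1.965]
force: [-0.6, 0.3, -3.8]
width: 0.051
gripper_force: 12.0
grip x_h 0.06946569909707268
65 [[297.0, 234.0], [392.0, 261.0], [320.0, 369.0], [405.0, 395.0]] creamBedge x_h,z 0.03 0.038
70 [[299.0, 228.0], [394.0, 255.0], [314.0, 383.0], [399.0, 410.0]] creamBedge x_h,z 0.04 0.035
75 [[300.0, 223.0], [396.0, 250.0], [307.0, 397.0], [392.0, 424.0]] creamBedge x_h,z 0.05 0.033
80 [[302.0, 218.0], [398.0, 245.0], [300.0, 409.0], [385.0, 436.0]] creamBedge x_h,z 0.061 0.032
85 [[304.0, 213.0], [400.0, 240.0], [293.0, 421.0], [379.0, 448.0]] creamBedge x_h,z 0.071 0.032
90 [[307.0, 209.0], [402.0, 235.0], [286.0, 431.0], [372.0, 459.0]] creamBedge x_h,z 0.082 0.032
95 [[309.0, 204.0], [404.0, 231.0], [279.0, 440.0], [366.0, 468.0]] creamBedge x_h,z 0.092 0.034
100 [[311.0, 200.0], [406.0, 226.0], [272.0, 448.0], [360.0, 477.0]] creamBedge x_h,z 0.103 0.036
```

View pics/s5.png

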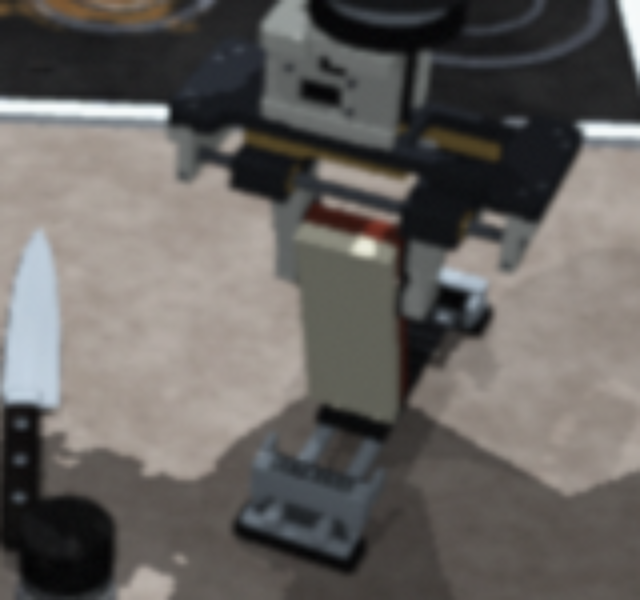

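The picture shows the upright stone above the sliding-jaw end of the bed, its foot corners at about (312,403) and (400,424) in the crop. That fits a tilt of about 73° and a foot about 3 mm above the bed. I'll touch down and continue the arc past vertical.

```bash
python3 -m creep '{"translation":[[0,0,-2],[0,0,-2],[-2,-5,0],[-2,-6,0],[-3,-6,0],[-3,-7,0],[-3,-7,0],[0,0,0]],"spin":[0,0,0,0,0,0,0,0],"gripper":[0.3,0.3,0.3,0.3,0.3,0.3,0.3,0.3]}' 8
python3 -m creep '{"translation":[[-3,-7,0],[-3,-7,0],[-3,-7,-1],[-3,-7,-1],[-3,-7,-1],[-3,-7,-2],[-3,-7,-3],[0,0,0]],"spin":[0,0,0,0,0,0,0,0],"gripper":[0.3,0.3,0.3,0.3,0.3,0.3,0.3,0.3]}' 8
cat > pose.py <<'E'
from h import *
def run(lo,hi,st,name,off=.045):
    s=get_state(); g=np.array(s["eef_pos"])+[0,0,.019]; f=cams.grab_frame("side"); o=np.array([310,110])
    cv2.imwrite(f"pics/{name}.png",cv2.resize(f["img"][110:260,310:470,::-1],None,fx=4,fy=4))
    u=np.array([.383,.924,0]);v=np.array([-.924,.383,0]);k=np.array([0,0,1.]);H=np.array([.4442,.1856,0]);print("grip x_h,y_h",(g-H)@u,(g-H)@v,"z",g[2],"F",s["force"].round(1))
    for th in range(lo,hi,st):
        t=np.radians(th);a=u*np.cos(t)+k*np.sin(t); n=-u*np.sin(t)+k*np.cos(t);c=g-off*a
        e=c-.076*a+.0125*n
        print(th,"A+-,B+-",[((proj(f,c+a*x+v*y-n*.0125)-o)*4).round().tolist() for x in(.076,-.076) for y in(-.0255,.0255)],"redB x,z",((e-H)@u).round(3),e[2].round(3))
E
python3 -c "import pose;pose.run(80,131,10,'s6')"
```

```text
t: 13.9
eef_pos: [0.4567, 0.218, 0.1307]
ee_rot: [3.141, -0.0, -1.965]
force: [0.4, -0.5, -3.4]
width: 0.051
gripper_force: 8.0
t: 14.7
eef_pos: [0.4371, 0.1705, 0.124]
ee_rot: [-3.14, 0.003, -1.964]
force: [-1.8, 1.7, 6.9]
width: 0.051
gripper_force: 8.0
grip x_h,y_h -0.016700728305115826 0.0007448935102193654 z 0.1429643574604734 F [-1.8  1.7  6.9]
80 A+-,B+- [[360.0, 151.0], [450.0, 175.0], [352.0, 338.0], [434.0, 362.0]] redB x,z -0.05 0.026
90 A+-,B+- [[364.0, 142.0], [454.0, 166.0], [339.0, 358.0], [422.0, 383.0]] redB x,z -0.029 0.022
100 A+-,B+- [[367.0, 134.0], [457.0, 158.0], [327.0, 373.0], [411.0, 398.0]] redB x,z -0.008 0.022
110 A+-,B+- [[371.0, 128.0], [461.0, 151.0], [316.0, 382.0], [401.0, 409.0]] redB x,z 0.013 0.025
120 A+-,B+- [[375.0, 123.0], [464.0, 146.0], [306.0, 386.0], [392.0, 413.0]] redB x,z 0.033 0.032
130 A+-,B+- [[378.0, 120.0], [467.0, 143.0], [297.0, 384.0], [384.0, 411.0]] redB x,z 0.052 0.042
```

View pics/s6.png

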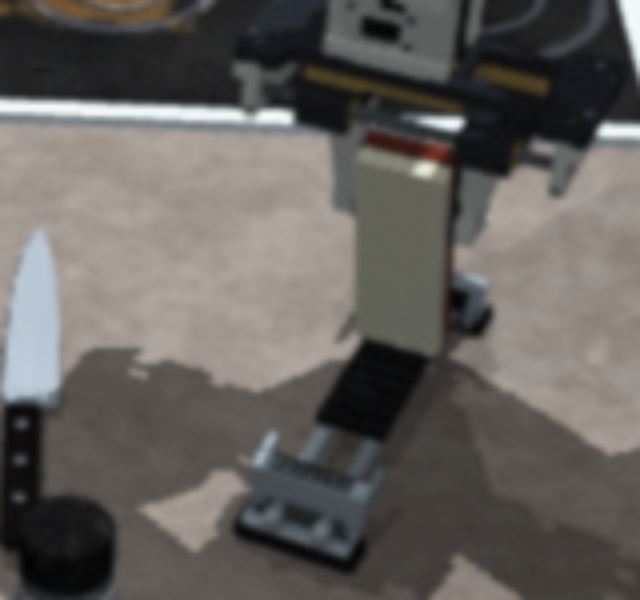

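The picture shows the stone at about 80° with its foot mid-bed, corners at about (355,335) and (440,357) in the crop. It slid along because the press was too light. I'll go back and repeat with a firm touch-down.

```bash
python3 -m creep '{"translation":[[0,0,4],[0,0,8],[3,8,0],[6,14,0],[6,15,0],[6,15,0],[6,14,0],[4,8,0]],"spin":[0,0,0,0,0,0,0,0],"gripper":[0.3,0.3,0.3,0.3,0.3,0.3,0.3,0.3]}' 12
python3 -m creep '{"translation":[[0,0,0],[0,0,-5],[0,0,-4],[0,0,-3],[0,0,-2],[0,0,-1],[0,0,0]],"spin":[0,0,0,0,0,0,0],"gripper":[0.3,0.3,0.3,0.3,0.3,0.3,0.3]}' 12
python3 -m creep '{"translation":[[-2,-5,0],[-2,-5,0],[-2,-5,0],[-2,-5,0],[-2,-5,0],[-2,-5,0],[-2,-5,0],[0,0,0]],"spin":[0,0,0,0,0,0,0,0],"gripper":[0.3,0.3,0.3,0.3,0.3,0.3,0.3,0.3]}' 9
python3 -c "import pose;pose.run(80,131,5,'s7',.039)"
```

```text
t: 15.55
eef_pos: [0.468, 0.2459, 0.1341]
ee_rot: [3.142, -0.0, -1.964]
force: [-0.2, -0.2, -3.9]
width: 0.0513
gripper_force: 12.0
t: 16.25
eef_pos: [0.469, 0.246, 0.1225]
ee_rot: [-3.139, 0.006, -1.964]
force: [-4.4, 3.1, 15.4]
width: 0.0517
gripper_force: 12.0
t: 17.05
eef_pos: [0.4533, 0.2084, 0.1198]
ee_rot: [-3.141, 0.0, -1.965]
force: [0.2, 0.5, 2.0]
width: 0.0513
gripper_force: 9.0
grip x_h,y_h 0.024607454544265914 0.0003166919038195915 z 0.13876503536834384 F [0.2 0.5 2. ]
80 A+-,B+- [[331.0, 188.0], [424.0, 213.0], [326.0, 376.0], [409.0, 402.0]] redB x,z -0.008 0.028
85 A+-,B+- [[334.0, 183.0], [426.0, 208.0], [320.0, 387.0], [403.0, 413.0]] redB x,z 0.002 0.025
90 A+-,B+- [[336.0, 178.0], [428.0, 203.0], [313.0, 396.0], [398.0, 422.0]] redB x,z 0.012 0.024
95 A+-,B+- [[338.0, 173.0], [430.0, 198.0], [307.0, 404.0], [392.0, 431.0]] redB x,z 0.022 0.023
100 A+-,B+- [[341.0, 169.0], [433.0, 194.0], [301.0, 411.0], [386.0, 438.0]] redB x,z 0.032 0.023
105 A+-,B+- [[343.0, 165.0], [435.0, 190.0], [295.0, 417.0], [381.0, 444.0]] redB x,z 0.042 0.024
110 A+-,B+- [[345.0, 162.0], [437.0, 186.0], [290.0, 421.0], [376.0, 448.0]] redB x,z 0.052 0.026
115 A+-,B+- [[347.0, 159.0], [439.0, 183.0], [284.0, 424.0], [372.0, 451.0]] redB x,z 0.062 0.029
120 A+-,B+- [[350.0, 156.0], [441.0, 181.0], [279.0, 425.0], [367.0, 453.0]] redB x,z 0.071 0.033
125 A+-,B+- [[352.0, 155.0], [443.0, 179.0], [275.0, 425.0], [363.0, 453.0]] redB x,z 0.08 0.037
130 A+-,B+- [[354.0, 153.0], [445.0, 178.0], [271.0, 423.0], [360.0, 452.0]] redB x,z 0.089 0.043
```

View pics/s7.png

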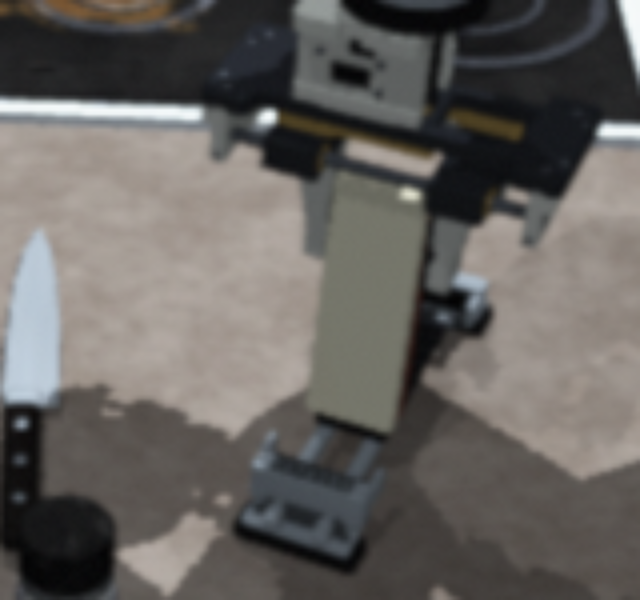

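The picture shows the stone just past vertical, leaning towards the fixed jaw at about 97°, foot corners at about (312,408) and (390,435) in the crop. It is pivoting on the bed, so I'll continue the arc.

```bash
python3 -m creep '{"translation":[[-2,-6,-1],[-3,-6,-1],[-3,-7,-1],[-3,-7,-2],[-3,-6,-2],[-3,-6,-3],[-2,-6,-3],[-2,-6,-3]],"spin":[0,0,0,0,0,0,0,0],"gripper":[0.3,0.3,0.3,0.3,0.3,0.3,0.3,0.3]}' 9
python3 - <<'E'
from h import *
f=cams.grab_frame("side"); np.save("a.npy",f["img"]); s=get_state(); print(s["moment"])
import pose; pose.run(105,151,5,'s8',.032)
# print row profile: is pixel cream?  classify by Lab distance to sample of cream face
lab=cv2.cvtColor(f["img"],cv2.COLOR_RGB2LAB).astype(int)
old=cv2.imread("pics/s7.png"); olab=cv2.cvtColor(old,cv2.COLOR_BGR2LAB).astype(int); ref=np.median(olab[250:380,340:390].reshape(-1,3),0)
m=(np.abs(lab-ref)*[.35,1,1]).sum(2)<9
m=m.astype(np.uint8); m[:110]=0;m[:, :350]=0;m[:,470:]=0;m[260:]=0
n,l,st,ce=cv2.connectedComponentsWithStats(m,connectivity=4)
for i in np.argsort(-st[1:,4])[:3]+1:
    k=cv2.findContours((l==i).astype(np.uint8),0,1)[0][0]; b=cv2.boxPoints(cv2.minAreaRect(k)); print("cream blob",st[i],((b-[310,110])*4).round().tolist(),ref)
E
```

```text
t: 17.9
eef_pos: [0.4318, 0.1583, 0.1031]
ee_rot: [3.141, -0.001, -1.965]
force: [-0.5, -1.4, 0.7]
width: 0.0513
gripper_force: 9.0
[-0.70643916 -0.78196413 -0.18230169]
grip x_h,y_h -0.03107010834556237 0.0013175344029264806 z 0.12152274148424759 F [ 0.6 -4.   1.1]
105 A+-,B+- [[380.0, 129.0], [469.0, 152.0], [332.0, 373.0], [415.0, 398.0]] redB x,z -0.015 0.014
110 A+-,B+- [[382.0, 125.0], [471.0, 148.0], [327.0, 376.0], [411.0, 402.0]] redB x,z -0.006 0.016
115 A+-,B+- [[385.0, 122.0], [473.0, 145.0], [323.0, 378.0], [407.0, 404.0]] redB x,z 0.003 0.018
120 A+-,B+- [[387.0, 120.0], [475.0, 143.0], [318.0, 379.0], [403.0, 405.0]] redB x,z 0.012 0.022
125 A+-,B+- [[389.0, 119.0], [477.0, 141.0], [315.0, 379.0], [400.0, 405.0]] redB x,z 0.021 0.026
130 A+-,B+- [[391.0, 118.0], [479.0, 140.0], [311.0, 377.0], [397.0, 403.0]] redB x,z 0.029 0.031
135 A+-,B+- [[393.0, 117.0], [480.0, 140.0], [308.0, 373.0], [395.0, 400.0]] redB x,z 0.036 0.036
140 A+-,B+- [[394.0, 117.0], [482.0, 140.0], [306.0, 368.0], [393.0, 395.0]] redB x,z 0.044 0.043
145 A+-,B+- [[396.0, 118.0], [483.0, 141.0], [303.0, 362.0], [391.0, 389.0]] redB x,z 0.05 0.049
150 A+-,B+- [[397.0, 120.0], [484.0, 142.0], [302.0, 354.0], [390.0, 381.0]] redB x,z 0.056 0.057
cream blob [ 387  147   37   67 1279] [[303.0, 389.0], [371.0, 144.0], [461.0, 169.0], [393.0, 413.0]] [126. 125. 134.]
cream blob [423 194  10  11  55] [[452.0, 365.0], [473.0, 329.0], [499.0, 345.0], [478.0, 380.0]] [126. 125. 134.]
cream blob [420 256   3   3   5] [[439.0, 586.0], [444.0, 584.0], [448.0, 592.0], [443.0, 594.0]] [126. 125. 134.]
```

```bash
python3 -m creep '{"translation":[[-2,-5,-4],[-2,-5,-4],[-2,-5,-5],[-2,-5,-5],[-2,-4,-5],[-2,-4,-6],[-2,-4,-6],[-1,-4,-6]],"spin":[0,0,0,0,0,0,0,0],"gripper":[0.3,0.3,0.3,0.3,0.3,0.3,0.3,0.3]}' 9
cat > blob.py <<'E'
from h import *
import pose
def run(lo,hi,st,name,off):
    pose.run(lo,hi,st,name,off)
    f=cams.grab_frame("side"); lab=cv2.cvtColor(f["img"],cv2.COLOR_RGB2LAB).astype(int)
    m=((np.abs(lab-[126,125,134])*[.2,1,1]).sum(2)<9).astype(np.uint8); m[:110]=0;m[:,:350]=0;m[:,470:]=0;m[260:]=0
    n,l,s,ce=cv2.connectedComponentsWithStats(m,connectivity=4); i=np.argmax(s[1:,4])+1
    k=cv2.findContours((l==i).astype(np.uint8),0,1)[0][0]; h=cv2.approxPolyDP(cv2.convexHull(k),3,True); print("cream",s[i],((h[:,0]-[310,110])*4).tolist())
E
python3 -c "import blob;blob.run(140,176,5,'s9',.032)"
```

```text
t: 18.8
eef_pos: [0.4169, 0.1228, 0.0618]
ee_rot: [3.141, -0.0, -1.965]
force: [-1.3, -1.8, -0.1]
width: 0.0512
gripper_force: 9.0
grip x_h,y_h -0.06851951187731833 0.001190471908635391 z 0.08082782816668031 F [-1.3 -1.8 -0.1]
140 A+-,B+- [[408.0, 145.0], [492.0, 167.0], [324.0, 385.0], [407.0, 411.0]] redB x,z 0.006 0.002
145 A+-,B+- [[410.0, 145.0], [493.0, 167.0], [322.0, 379.0], [406.0, 405.0]] redB x,z 0.013 0.009
150 A+-,B+- [[411.0, 146.0], [494.0, 168.0], [320.0, 372.0], [405.0, 398.0]] redB x,z 0.019 0.016
155 A+-,B+- [[412.0, 148.0], [495.0, 170.0], [319.0, 363.0], [405.0, 390.0]] redB x,z 0.024 0.024
160 A+-,B+- [[413.0, 151.0], [495.0, 172.0], [319.0, 354.0], [405.0, 380.0]] redB x,z 0.029 0.032
165 A+-,B+- [[413.0, 153.0], [496.0, 175.0], [319.0, 343.0], [406.0, 369.0]] redB x,z 0.033 0.041
170 A+-,B+- [[414.0, 157.0], [496.0, 178.0], [320.0, 331.0], [407.0, 357.0]] redB x,z 0.036 0.05
175 A+-,B+- [[414.0, 160.0], [496.0, 182.0], [321.0, 317.0], [409.0, 343.0]] redB x,z 0.038 0.059
cream [388 154  40  56 952] [[460, 192], [464, 232], [400, 396], [316, 376], [356, 228], [392, 180]]
```

```bash
python3 -m creep '{"translation":[[0,0,0],[0,0,5],[0,0,10],[0,0,0],[0,0,0]],"spin":[0,0,0,0,0],"gripper":[0.3,0.3,0.3,0.3,0.3]}' 25
python3 -m creep '{"translation":[[1,3,0],[2,6,0],[3,6,0],[3,6,0],[3,7,0],[2,6,0],[2,5,0],[0,0,0]],"spin":[0,0,0,0,0,0,0,0],"gripper":[0.3,0.3,0.3,0.3,0.3,0.3,0.3,0.3]}' 25
python3 - <<'E'
from h import *
import blob
S={};J={}
for i in range(8):
  for c in("top","side"):
    cams.grab_frame(c)
    for l,L in(("stop_face",S),("jaw_back",J)):
        r=nets.pinpoint(c,l)
        if r and r[0]["confidence"]>.4:L.setdefault(c,[]).append(r[0]["centre"])
for n,L in(("stop",S),("back",J)):
    for c in L: print(n,c,len(L[c]),np.mean(L[c],0).round(4),np.std(L[c],0).round(4))
blob.run(150,176,5,'s10',.032); print(get_state()["t"])
E
```

```text
t: 19.4
eef_pos: [0.4177, 0.1235, 0.0782]
ee_rot: [-3.141, 0.002, -1.965]
force: [-0.5, -0.4, -3.8]
width: 0.0508
gripper_force: 25.0
t: 20.2
eef_pos: [0.4337, 0.1628, 0.0775]
ee_rot: [-3.141, 0.0, -1.964]
force: [0.6, 0.6, -4.7]
width: 0.0508
gripper_force: 25.0
stop side 8 [0.4167 0.1168 0.038 ] [0.0017 0.0011 0.0011]
back top 8 [0.4911 0.3006 0.0332] [0.0013 0.0012 0.0007]
back side 8 [0.4884 0.3005 0.0348] [0.0017 0.0012 0.0016]
grip x_h,y_h -0.02588040376950691 0.0010335331741242687 z 0.0965581919989484 F [ 0.6 -0.4 -3.1]
150 A+-,B+- [[389.0, 161.0], [475.0, 183.0], [295.0, 394.0], [382.0, 422.0]] redB x,z 0.061 0.032
155 A+-,B+- [[390.0, 162.0], [475.0, 185.0], [293.0, 386.0], [381.0, 413.0]] redB x,z 0.067 0.04
160 A+-,B+- [[391.0, 165.0], [476.0, 187.0], [293.0, 376.0], [381.0, 403.0]] redB x,z 0.071 0.048
165 A+-,B+- [[392.0, 167.0], [477.0, 190.0], [293.0, 364.0], [382.0, 392.0]] redB x,z 0.075 0.057
170 A+-,B+- [[392.0, 171.0], [477.0, 194.0], [294.0, 352.0], [383.0, 379.0]] redB x,z 0.078 0.065
175 A+-,B+- [[392.0, 175.0], [477.0, 197.0], [295.0, 339.0], [385.0, 366.0]] redB x,z 0.081 0.075
cream [387 158  35  58 928] [[380, 192], [440, 208], [444, 244], [380, 412], [360, 420], [308, 404], [332, 220]]
22.7
```

```bash
python3 -m creep '{"translation":[[0,0,-5],[0,0,-5],[0,0,-5],[0,0,-5],[0,0,-5],[0,0,-5],[0,0,-4],[0,0,0]],"spin":[0.008,0,0,0,0,0,0,0],"gripper":[0.3,0.3,0.3,0.3,0.3,0.3,0.3,0.3]}' 15
python3 -c "import blob;blob.run(155,186,5,'s11',.032)"
```

```text
t: 23.5
eef_pos: [0.4334, 0.1621, 0.0431]
ee_rot: [3.141, -0.0, -1.957]
force: [0.0, -0.6, -1.4]
width: 0.051
gripper_force: 15.0
grip x_h,y_h -0.025866936167613992 0.0010080901263262074 z 0.06210913487775854 F [ 0.  -0.6 -1.4]
155 A+-,B+- [[384.0, 211.0], [468.0, 234.0], [289.0, 433.0], [375.0, 460.0]] redB x,z 0.067 0.005
160 A+-,B+- [[385.0, 213.0], [468.0, 236.0], [288.0, 423.0], [375.0, 451.0]] redB x,z 0.071 0.013
165 A+-,B+- [[386.0, 216.0], [469.0, 239.0], [288.0, 412.0], [376.0, 440.0]] redB x,z 0.075 0.022
170 A+-,B+- [[386.0, 219.0], [469.0, 242.0], [289.0, 400.0], [377.0, 428.0]] redB x,z 0.078 0.031
175 A+-,B+- [[386.0, 223.0], [469.0, 246.0], [290.0, 387.0], [378.0, 415.0]] redB x,z 0.081 0.04
180 A+-,B+- [[386.0, 227.0], [469.0, 250.0], [292.0, 373.0], [381.0, 401.0]] redB x,z 0.082 0.05
185 A+-,B+- [[386.0, 231.0], [469.0, 254.0], [294.0, 359.0], [383.0, 386.0]] redB x,z 0.083 0.059
cream [380 171  40  54 894] [[380, 244], [432, 260], [436, 296], [372, 452], [280, 424], [328, 276]]
```

```bash
python3 -m creep '{"translation":[[0,0,-4],[0,0,-4],[0,0,-3],[0,0,-3],[0,0,0]],"spin":[0,0,0,0,0],"gripper":[0.3,0.3,0.3,0.3,0.3]}' 12
python3 -c "import blob;blob.run(155,186,5,'s12',.032)"
```

```text
t: 24.1
eef_pos: [0.4333, 0.162, 0.0291]
ee_rot: [3.141, -0.0, -1.957]
force: [0.3, -0.5, -0.3]
width: 0.0511
gripper_force: 12.0
grip x_h,y_h -0.025987930313273688 0.0010803295639347905 z 0.04810897336781357 F [ 0.3 -0.5 -0.3]
155 A+-,B+- [[382.0, 230.0], [465.0, 254.0], [287.0, 451.0], [373.0, 479.0]] redB x,z 0.067 -0.009
160 A+-,B+- [[383.0, 232.0], [466.0, 256.0], [287.0, 442.0], [373.0, 469.0]] redB x,z 0.071 -0.001
165 A+-,B+- [[383.0, 235.0], [466.0, 258.0], [287.0, 431.0], [373.0, 459.0]] redB x,z 0.075 0.008
170 A+-,B+- [[384.0, 238.0], [466.0, 261.0], [287.0, 419.0], [374.0, 447.0]] redB x,z 0.078 0.017
175 A+-,B+- [[384.0, 242.0], [466.0, 265.0], [288.0, 407.0], [376.0, 434.0]] redB x,z 0.081 0.026
180 A+-,B+- [[384.0, 246.0], [466.0, 269.0], [290.0, 393.0], [378.0, 421.0]] redB x,z 0.082 0.036
185 A+-,B+- [[384.0, 250.0], [466.0, 273.0], [292.0, 378.0], [381.0, 406.0]] redB x,z 0.083 0.045
cream [380 176  40  50 784] [[376, 264], [428, 280], [436, 304], [356, 460], [284, 436], [324, 300]]
```

```bash
python3 -m creep '{"translation":[[0,0,-2],[0,0,-2],[0,0,-2],[0,0,0],[0,0,0]],"spin":[0,0,0,0,0],"gripper":[0.3,0.3,0.3,0.3,0.3]}' 10
python3 -m creep '{"translation":[[0,0,-1],[0,0,-1],[0,0,-1],[0,0,0]],"spin":[0,0,0,0],"gripper":[0.3,0.3,0.3,0.3]}' 8
python3 -c "
import blob;blob.run(170,186,5,'s13',.032)
import cv2,numpy as np
from h import *
f=cams.grab_frame('top'); a=cv2.imread('pics/s13.png'); b=cv2.resize(f['img'][220:320,270:400,::-1],(520,400)); c=np.zeros((600,800,3),np.uint8); c[:480,:400]=a[100:580,160:560]; c[:320,400:]=cv2.resize(b,(400,320)); cv2.imwrite('pics/c13.png',c)"
```

```text
t: 24.7
eef_pos: [0.4334, 0.1622, 0.0235]
ee_rot: [3.142, -0.0, -1.957]
force: [-0.2, -1.1, -1.3]
width: 0.051
gripper_force: 10.0
t: 25.1
eef_pos: [0.4333, 0.1621, 0.0204]
ee_rot: [3.142, -0.0, -1.957]
force: [-0.2, -0.6, -1.3]
width: 0.0512
gripper_force: 8.0
grip x_h,y_h -0.025920404952347518 0.0010537182046110656 z 0.03943109289693152 F [-0.2 -0.6 -1.3]
170 A+-,B+- [[382.0, 250.0], [464.0, 273.0], [286.0, 431.0], [373.0, 459.0]] redB x,z 0.078 0.008
175 A+-,B+- [[383.0, 253.0], [464.0, 276.0], [287.0, 419.0], [374.0, 446.0]] redB x,z 0.081 0.018
180 A+-,B+- [[383.0, 257.0], [464.0, 280.0], [289.0, 405.0], [377.0, 433.0]] redB x,z 0.082 0.027
185 A+-,B+- [[383.0, 262.0], [464.0, 285.0], [291.0, 390.0], [379.0, 418.0]] redB x,z 0.083 0.036
cream [389 179  30  42 665] [[360, 276], [432, 296], [376, 440], [316, 300]]
```

```bash
python3 -m creep '{"translation":[[0,0,-1],[0,0,-1],[0,0,0],[0,0,0]],"spin":[0,0,0,0],"gripper":[0.3,0.3,0.3,0.3]}' 8
python3 -m creep '{"translation":[[0,0,-1],[0,0,-1],[0,0,0],[0,0,0]],"spin":[0,0,0,0],"gripper":[0.3,0.3,0.3,0.3]}' 6
python3 -c "
import blob;blob.run(170,186,5,'s14',.032)
import cv2,numpy as np
from h import *
f=cams.grab_frame('top'); a=cv2.imread('pics/s14.png'); b=cv2.resize(f['img'][220:320,270:400,::-1],(520,400)); c=np.zeros((600,800,3),np.uint8); c[:480,:400]=a[100:580,160:560]; c[:320,400:]=cv2.resize(b,(400,320)); cv2.imwrite('pics/c14.png',c)"
```

```text
t: 25.65
eef_pos: [0.4334, 0.1621, 0.0186]
ee_rot: [-3.142, 0.0, -1.957]
force: [-0.9, -1.7, -1.2]
width: 0.0508
gripper_force: 8.0
t: 26.05
eef_pos: [0.4333, 0.1621, 0.0165]
ee_rot: [3.142, -0.0, -1.957]
force: [0.2, -1.4, -1.3]
width: 0.0515
gripper_force: 6.0
grip x_h,y_h -0.025861503062390958 0.001029300695135821 z 0.035521575609197956 F [ 0.2 -1.4 -1.3]
170 A+-,B+- [[382.0, 255.0], [463.0, 278.0], [286.0, 437.0], [372.0, 464.0]] redB x,z 0.078 0.004
175 A+-,B+- [[382.0, 259.0], [464.0, 282.0], [287.0, 424.0], [374.0, 452.0]] redB x,z 0.081 0.014
180 A+-,B+- [[382.0, 262.0], [463.0, 286.0], [288.0, 410.0], [376.0, 438.0]] redB x,z 0.082 0.023
185 A+-,B+- [[382.0, 267.0], [463.0, 290.0], [291.0, 396.0], [378.0, 423.0]] redB x,z 0.083 0.032
cream [380 180  39  47 720] [[316, 284], [364, 280], [432, 304], [364, 464], [280, 436]]
```

View pics/c14.png

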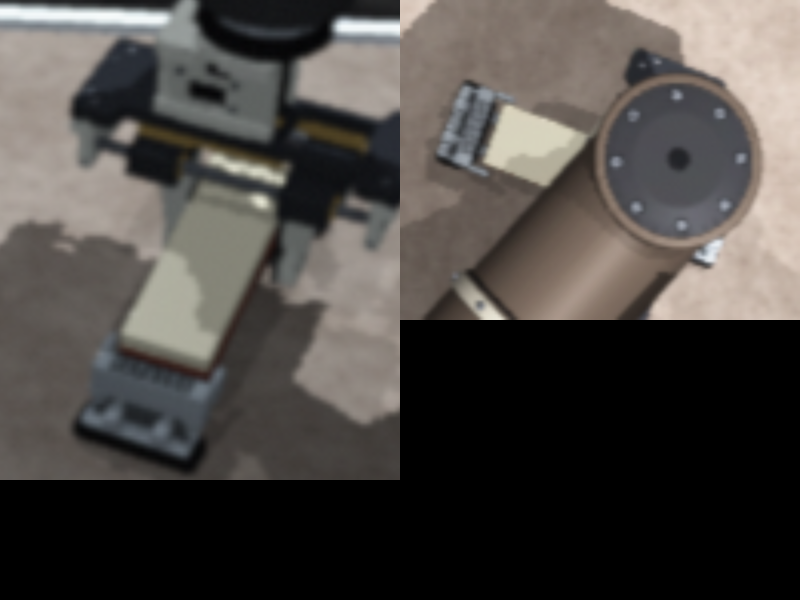

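The picture shows the stone cream side up. Its front end sits inside the sliding jaw, with the front edge at about (122,332) to (213,360) in the left crop and (505,105) to (483,160) in the right. I'll triangulate that edge to see whether it lies flat.

```bash
python3 - <<'E'
from h import *
t=cams.grab_frame("top"); s=cams.grab_frame("side")
u=np.array([.377,.926,0]);v=np.array([-.926,.377,0]);H=np.array([.444,.186,0])
def cream(f,roi,ref,w):
    lab=cv2.cvtColor(f["img"],cv2.COLOR_RGB2LAB).astype(int); print(lab[roi[0]:roi[1],roi[2]:roi[3]].reshape(-1,3)[::97].tolist()[:6])
    return None
T=[(270+(x-400)/3.077,220+y/3.2) for x,y in((505,105),(483,160))]
S=[(310+(x+160)/4,110+(y+100)/4) for x,y in((213,352),(122,334))]
for a,b in((T[0],S[1]),(T[1],S[0])):
    P=tri([t,s],[a,b]); print("tri",P.round(4),"h",((P-H)@u).round(4),((P-H)@v).round(4))
for n,f,L in(("top",t,T),("side",s,S)):
    for p in L:
        P=onz(f,p,.055); print(n,((P-H)@u).round(4),((P-H)@v).round(4))
# height scan along stone: project hypothesised flat stone, B end at several x
for xb in(.076,.082,.088,.094,.1):
    print(xb,[((proj(s,H+u*xb+v*y+[0,0,.055])-[310,110])*4-[160,100]).round().tolist() for y in(.0255,-.0255)],[((proj(t,H+u*xb+v*y+[0,0,.055])-[270,220])*[3.077,3.2]+[400,0]).round().tolist() for y in(.0255,-.0255)])
print(get_state()["moment"],get_state()["joint_efforts"])
E
```

```text
tri [0.5015 0.2677 0.0441] h 0.0973 -0.0224
tri [0.4556 0.2872 0.052 ] h 0.0981 0.0275
top 0.0968 -0.0214
top 0.0983 0.0258
side 0.101 0.0301
side 0.1091 -0.0188
0.076 [[220.0, 322.0], [133.0, 295.0]] [[508.0, 170.0], [530.0, 109.0]]
0.082 [[217.0, 328.0], [129.0, 301.0]] [[502.0, 167.0], [523.0, 107.0]]
0.088 [[213.0, 335.0], [125.0, 307.0]] [[495.0, 164.0], [517.0, 104.0]]
0.094 [[209.0, 342.0], [121.0, 314.0]] [[488.0, 162.0], [510.0, 101.0]]
0.1 [[205.0, 348.0], [117.0, 320.0]] [[481.0, 159.0], [503.0, 99.0]]
[-0.20610916  0.0285849  -0.00053824] [ 3.34771452e-01 -4.03017640e+01  1.84454745e+01  4.40891370e+00
  2.00585146e-01  8.10941187e-03]
```

The front edge is at about z = 48 mm and the stone still tilts roughly 10° with the rear end up. It sits high in the pads and the grip force is normal. Between the feet the fingers have room down to the worktop, so I'll keep lowering gently.

```bash
python3 -m creep '{"translation":[[0,0,0],[0,0,-2],[0,0,-1],[0,0,-1],[0,0,0]],"spin":[0,0,0,0,0],"gripper":[0.3,0.3,0.3,0.3,0.3]}' 9
python3 -m creep '{"translation":[[0,0,-1],[0,0,-1],[0,0,-1],[0,0,0]],"spin":[0,0,0,0],"gripper":[0.3,0.3,0.3,0.3]}' 9
cat > bend.py <<'E'
from h import *
def run():
    t=cams.grab_frame("top"); s=cams.grab_frame("side")
    u=np.array([.377,.926,0]);v=np.array([-.926,.377,0]);H=np.array([.444,.186,0])
    out={}
    for n,f in(("side",s),("top",t)):
        lab=cv2.cvtColor(f["img"],cv2.COLOR_RGB2LAB).astype(int); hsv=cv2.cvtColor(f["img"],cv2.COLOR_RGB2HSV)
        # sample brightness + hue along the stone centre line (z=.055), from x=.12 to -.02
        for y in(-.01,.01):
            row=[]
            for x in np.arange(.112,.0,-.004):
                p=proj(f,H+u*x+v*y+[0,0,.05]); c=cv2.getRectSubPix(f["img"],(1,1),(float(p[0]),float(p[1])))[0,0]; row.append("%d:%d/%d/%d"%(x*1000,*c))
            print(n,y," ".join(row))
E
python3 -c "import bend;bend.run()"
```

```text
t: 26.8
eef_pos: [0.4333, 0.1621, 0.0124]
ee_rot: [3.142, -0.0, -1.957]
force: [-0.9, -1.4, -0.5]
width: 0.0509
gripper_force: 9.0
t: 27.2
eef_pos: [0.4334, 0.1621, 0.0095]
ee_rot: [-3.142, 0.0, -1.957]
force: [-0.5, -1.2, -0.4]
width: 0.0507
gripper_force: 9.0
side -0.01 112:69/52/45 108:99/95/84 104:116/116/105 99:154/154/141 95:172/173/158 91:173/174/160 87:173/173/159 83:172/173/159 79:173/174/159 75:173/174/159 71:173/174/159 67:172/174/158 63:171/173/158 59:172/174/159 55:172/173/158 51:171/173/158 47:172/173/158 43:172/172/158 39:168/168/154 35:158/159/145 31:144/145/132 27:132/133/120 23:131/132/119 19:130/131/118 15:130/130/118 11:131/132/119 7:130/130/117 3:131/132/119
side 0.01 112:72/55/48 108:102/99/89 104:117/117/106 99:151/151/138 95:170/171/156 91:171/172/158 87:172/172/158 83:172/173/158 79:171/172/158 75:166/167/152 71:147/147/134 67:132/133/120 63:130/131/118 59:130/131/118 55:131/131/118 51:130/130/118 47:131/131/119 43:131/131/119 39:130/131/118 35:130/131/118 31:130/131/118 27:130/131/119 23:131/131/119 19:130/131/118 15:130/131/118 11:130/131/118 7:131/131/119 3:131/131/119
top -0.01 112:101/106/112 108:56/58/62 104:77/80/84 99:144/143/134 95:213/207/186 91:219/212/191 87:220/213/192 83:220/213/192 79:220/213/191 75:220/213/192 71:220/213/193 67:219/213/192 63:220/214/193 59:220/214/193 55:219/214/193 51:218/213/192 47:218/214/193 43:216/212/190 39:198/193/173 35:183/179/159 31:178/174/155 27:122/118/104 23:50/44/39 19:46/39/35 15:60/52/45 11:112/97/86 7:116/102/93 3:78/73/75
top 0.01 112:100/105/111 108:48/49/51 104:65/60/56 99:145/138/124 95:216/211/190 91:220/214/193 87:219/214/193 83:219/214/193 79:219/214/193 75:214/209/188 71:191/187/166 67:183/179/159 63:182/177/158 59:181/177/158 55:182/178/158 51:183/177/158 47:183/177/158 43:182/176/157 39:175/168/150 35:109/103/91 31:48/42/38 27:51/43/38 23:60/52/45 19:67/58/50 15:72/62/56 11:76/66/58 7:69/59/52 3:89/77/68
```

```bash
python3 -m creep '{"translation":[[0,0,-1],[0,0,-1],[0,0,-1],[0,0,-1],[0,0,-1],[0,0,-1],[0,0,0]],"spin":[0,0,0,0,0,0,0],"gripper":[0.3,0.3,0.3,0.3,0.3,0.3,0.3]}' 9
python3 - <<'E'
from h import *
u=np.array([.377,.926,0]);v=np.array([-.926,.377,0]);H=np.array([.444,.186,0])
def edge(f,z):
    xs=np.arange(.112,.07,-.0005); r=[]
    for y in(-.012,-.006,0,.006,.012):
        g=np.array([cv2.getRectSubPix(f["img"],(1,1),tuple(map(float,proj(f,H+u*x+v*y+[0,0,z]))))[0,0,1] for x in xs],float)
        hi=np.median(g[-12:]); lvl=(hi+ (.675*hi if f is S else 70))/2
        r.append(xs[np.argmax(g>lvl)])
    return np.median(r)
T=cams.grab_frame("top");S=cams.grab_frame("side")
for z in(.045,.05,.055): print(z,edge(T,z),edge(S,z))
E
```

```text
t: 28.0
eef_pos: [0.4333, 0.162, 0.0034]
ee_rot: [3.141, -0.0, -1.957]
force: [-0.4, -1.1, -0.2]
width: 0.051
gripper_force: 9.0
0.045 0.09999999999999999 0.09199999999999998
0.05 0.09949999999999999 0.09749999999999999
0.055 0.09949999999999999 0.103
```

```bash
python3 -m creep '{"translation":[[0,0,0],[0,0,0],[0,0,0]],"spin":[0,0,0],"gripper":[0.3,0.3,0.3]}' 3
python3 -m creep '{"translation":[[0,0,0],[0,0,0],[0,0,0],[0,0,0],[0,0,0]],"spin":[0,0,0,0,0],"gripper":[0.58,0.59,0.62,0.8,1]}' 3
python3 -m creep '{"translation":[[0,0,6],[0,0,14],[0,0,20],[0,0,25],[0,0,25],[0,0,25],[0,0,0]],"spin":[0,0,0,0,0,0,0],"gripper":[1,1,1,1,1,1,1]}'
python3 - <<'E'
from h import *
u=np.array([.377,.926,0]);v=np.array([-.926,.377,0]);H=np.array([.444,.186,0])
def edge(f,z):
    xs=np.arange(.112,.05,-.0005); r=[]
    for y in(-.012,-.006,0,.006,.012):
        g=np.array([cv2.getRectSubPix(f["img"],(1,1),tuple(map(float,proj(f,H+u*x+v*y+[0,0,z]))))[0,0,1] for x in xs],float)
        hi=np.median(g[-12:]); lvl=(hi+ (.675*hi if f is S else 70))/2
        r.append(xs[np.argmax(g>lvl)])
    return np.median(r)
T=cams.grab_frame("top");S=cams.grab_frame("side")
for z in(.045,.05,.055): print(z,edge(T,z),edge(S,z))
E
```

```text
t: 28.4
eef_pos: [0.4334, 0.1622, 0.0036]
ee_rot: [-3.142, 0.0, -1.957]
force: [-0.4, -0.7, -1.3]
width: 0.0508
gripper_force: 3.0
t: 28.9
eef_pos: [0.4335, 0.1623, 0.0037]
ee_rot: [-3.141, 0.0, -1.957]
force: [-0.0, -0.6, 0.1]
width: 0.0648
gripper_force: 0.0
t: 29.6
eef_pos: [0.4351, 0.1634, 0.1223]
ee_rot: [-3.138, 0.006, -1.956]
force: [0.8, -0.5, 0.2]
width: 0.0878
gripper_force: 0.0
0.045 0.09849999999999999 0.09599999999999999
0.05 0.09849999999999999 0.10149999999999999
0.055 0.09799999999999999 0.1065
```

```bash
python3 -m creep '{"translation":[[9,22,15],[9,22,15],[9,22,15],[9,22,10],[9,22,0],[9,22,0],[9,22,0],[9,22,0]],"spin":[0,0,0,0,0,0,0,0],"gripper":[0,0,0,0,0,0,0,0]}' 10
cat > meas.py <<'E'
from h import *
u=np.array([.377,.926,0]);v=np.array([-.926,.377,0]);H=np.array([.444,.186,0])
def run(p=True):
    T=cams.grab_frame("top");S=cams.grab_frame("side"); res={}
    for n,f in(("top",T),("side",S)):
        lab=cv2.cvtColor(f["img"],cv2.COLOR_RGB2LAB).astype(int)
        c=np.array([proj(f,H+u*x+v*y+[0,0,.05]) for x in(-.10,.115) for y in(-.04,.04)],np.float32)
        roi=np.zeros((400,640),np.uint8); cv2.fillConvexPoly(roi,cv2.convexHull(c).astype(np.int32),1)
        m=((np.abs(lab[...,1]-126)<4)&(lab[...,2]>=131)&(lab[...,2]<143)&(lab[...,0]>(100 if n=="side" else 120))&(roi>0)).astype(np.uint8)
        k,l,s,ce=cv2.connectedComponentsWithStats(m,connectivity=4); i=np.argmax(s[1:,4])+1
        k=cv2.findContours((l==i).astype(np.uint8),0,1)[0][0]
        for z in(.055,):
            P=np.array([onz(f,q[0],z) for q in k])-H; Q=np.c_[P@u,P@v].astype(np.float32)*1000
            print(n,"area",s[i,4],"rect x,y|size|ang",cv2.minAreaRect(Q),"x-range",Q[:,0].min(),Q[:,0].max(),"y",Q[:,1].min(),Q[:,1].max())
    return T,S
E
python3 - <<'E'
import meas
from h import *
T,S=meas.run(); print(get_state()["t"])
for c in("top","side"):
    cams.grab_frame(c)
    for l in("stone","jaw_back","seat"): print(c,l,[(np.round(r["centre"],4).tolist(),round(r["confidence"],2)) for r in nets.pinpoint(c,l)[:1]])
E
```

```text
t: 30.5
eef_pos: [0.5051, 0.3385, 0.1721]
ee_rot: [3.141, -0.002, -1.957]
force: [0.0, -0.5, 0.0]
width: 0.0292
gripper_force: 0.0
top area 713 rect x,y|size|ang ((52.018798828125, 0.6854705810546875), (94.1275863647461, 52.71074295043945), 0.5596091747283936) x-range 4.8912063 99.2866 y -25.934093 26.893665
side area 1016 rect x,y|size|ang ((28.27923583984375, -0.1932849884033203), (58.177825927734375, 162.2691192626953), 89.11026763916016) x-range -52.68164 109.189476 y -30.316679 29.346956
30.6
top stone [([0.4484, 0.2053, 0.0441], 0.69)]
top jaw_back [([0.4894, 0.3018, 0.0325], 0.72)]
top seat []
side stone [([0.4477, 0.2081, 0.044], 0.72)]
side jaw_back [([0.4889, 0.3009, 0.0348], 0.85)]
side seat []
```

The stone lies flat: its centre is at 44 mm height, 23 mm towards the sliding jaw from the seat, and aligned within 1°. Next I'll go down behind the jaw and push.

```bash
python3 -m creep '{"translation":[[0,0,-25],[0,0,-30],[0,0,-30],[0,0,-25],[0,0,-18],[0,0,-10],[0,0,-3],[0,0,0]],"spin":[0,0,0,0,0,0,0,0],"gripper":[0,0,0,0,0,0,0,0]}' 10
python3 -m creep '{"translation":[[-3,-7,0],[-3,-7,0],[-2,-4,0],[-1,-3,0],[-1,-3,0],[-1,-3,0],[-1,-3,0],[-1,-3,0]],"spin":[0,0,0,0,0,0,0,0],"gripper":[0,0,0,0,0,0,0,0]}'
python3 -m creep '{"translation":[[-1,-3,0],[-1,-2,0],[-1,-3,0],[-1,-2,0],[0,0,0]],"spin":[0,0,0,0,0],"gripper":[0,0,0,0,0]}'
```

```text
t: 31.8
eef_pos: [0.5055, 0.3382, 0.0329]
ee_rot: [-3.141, 0.0, -1.957]
force: [-0.6, -0.6, 1.1]
width: -0.0002
gripper_force: 0.0
t: 32.6
eef_pos: [0.4926, 0.3058, 0.0327]
ee_rot: [-3.141, 0.001, -1.957]
force: [-0.7, 3.5, 0.5]
width: 0.0002
gripper_force: 1.4
t: 33.1
eef_pos: [0.4884, 0.2952, 0.0327]
ee_rot: [-3.141, 0.001, -1.957]
force: [-0.3, 4.4, 0.4]
width: 0.0004
gripper_force: 1.9
```

```bash
python3 -m creep '{"translation":[[-1,-2,0],[-1,-2,0],[-1,-2,0],[-1,-2,0],[0,0,0]],"spin":[0,0,0,0,0],"gripper":[0,0,0,0,0]}'
python3 -m creep '{"translation":[[-1,-2,0],[0,-1,0],[-1,-1,0],[0,-1,0],[0,0,0]],"spin":[0,0,0,0,0],"gripper":[0,0,0,0,0]}'
```

```text
t: 33.6
eef_pos: [0.4847, 0.2867, 0.0327]
ee_rot: [-3.141, 0.0, -1.957]
force: [4.2, 2.5, -0.6]
width: 0.0004
gripper_force: 1.7
t: 34.1
eef_pos: [0.483, 0.2833, 0.0329]
ee_rot: [-3.141, 0.002, -1.957]
force: [2.4, 7.2, -1.5]
width: 0.0007
gripper_force: 3.7
```

```bash
python3 -m creep '{"translation":[[0,-1,0],[-1,-1,0],[0,0,0]],"spin":[0,0,0],"gripper":[0,0,0]}'
python3 -c "import meas;meas.run()"
```

```text
t: 34.4
eef_pos: [0.4829, 0.2831, 0.033]
ee_rot: [-3.14, 0.006, -1.956]
force: [5.9, 12.3, -6.6]
width: 0.0002
gripper_force: 6.5
top area 214 rect x,y|size|ang ((56.580108642578125, -5.08013916015625), (67.70201110839844, 31.78338623046875), 76.74503326416016) x-range 39.826942 79.80995 y -41.510155 27.996737
side area 283 rect x,y|size|ang ((-51.28553009033203, 4.642780303955078), (51.9371452331543, 54.37949752807617), 87.4111099243164) x-range -79.13213 -24.519247 y -21.164003 30.813093
```

```bash
python3 -m creep '{"translation":[[0,-1,0],[-1,-1,0],[0,-1,0],[0,0,0],[0,0,0]],"spin":[0,0,0,0,0],"gripper":[0,0,0,0,0]}'
python3 -m creep '{"translation":[[2,4,0],[4,10,0],[6,15,0],[6,15,5],[3,8,30],[0,0,40],[0,0,40],[0,0,0]],"spin":[0,0,0,0,0,0,0,0],"gripper":[0,0,0,0,0,0,0,0]}'
python3 - <<'E'
import meas
from h import *
meas.run(); R={}
for i in range(5):
  for c in("top","side"):
    cams.grab_frame(c)
    for l in("stone","jaw_back","stop_face"):
        for r in nets.pinpoint(c,l)[:1]:
            if r["confidence"]>.4: R.setdefault(l,[]).append(r["centre"])
for l in R: print(l,len(R[l]),np.median(R[l],0).round(4),"x_h",((np.median(R[l],0)-meas.H)@meas.u).round(4),"y_h",((np.median(R[l],0)-meas.H)@meas.v).round(4))
print(get_state()["t"])
E
```

```text
t: 35.0
eef_pos: [0.483, 0.283, 0.0332]
ee_rot: [-3.139, 0.011, -1.956]
force: [4.4, 21.0, -12.4]
width: 0.0007
gripper_force: 10.6
t: 35.8
eef_pos: [0.5037, 0.3312, 0.1532]
ee_rot: [-3.138, 0.007, -1.956]
force: [-0.2, 0.1, 0.1]
width: 0.0007
gripper_force: 0.0
top area 517 rect x,y|size|ang ((42.495689392089844, 1.6512222290039062), (52.13420486450195, 68.87284088134766), 88.74645233154297) x-range 8.135554 76.83065 y -24.450027 27.947193
side area 807 rect x,y|size|ang ((26.68128204345703, -1.4323272705078125), (61.29083251953125, 121.16011810302734), 88.4414291381836) x-range -33.31349 87.30784 y -32.94035 30.648329
stone 10 [0.4408 0.1874 0.0428] x_h 0.0001 y_h 0.0036
jaw_back 10 [0.4782 0.2732 0.0354] x_h 0.0936 y_h 0.0012
stop_face 5 [0.4128 0.1124 0.0398] x_h -0.0799 y_h 0.0011
37.9
```

```bash
python3 -c "from h import *; print(arm.job_done())"
```

```text
the job is handed in; nothing more can be done
None
```

I handed the job in at about 38 s. By the last camera measurements the stone is cream side up, flat and centred on its seat, and the sliding jaw is closed on it at about 30 mm. The arm is clear of everything, and I have not seen the verdict.

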